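# Seat the fittings and power up a finished pedal

## Robot

A 7-joint arm with a two-finger parallel gripper is mounted at the origin on the work surface. World frame = base frame: x ahead of the robot, y to its left, z up, the work surface at z = 0. Lengths are in m, angles in rad, forces in N, time in s.
With the tool pointing down it reaches from about 0.425 to 0.95 m from the base axis. Payload 4.7 kg.
Tool frame: the origin (TCP) lies at the very end of the fingers, on their centre line; the grasp point (between the pads) lies 19 mm behind it; y points along the fingers, x is the direction in which the jaws open and shut, and the axes are right-handed (so a half turn about y gives the same grasp; the last joint's range is limited). The gripper opens to 85 mm and grips with 20 to 120 N. Pads are 22 mm wide; open, the fingers measure 114 mm over their backs; the gripper's body (76 mm by 85 mm) begins 54 mm behind the grasp point. The pads swing forward as they close: fully open they stand 13 mm farther back than shut.
Start: joints at [1.111, 0.469, -0.049, 1.532, 0.024, 1.141, -0.082], TCP at [0.282, -0.613, 0.231] pointing down, gripper open.
Joint ranges: [-2.59, 2.59], [-0.33, 1.99], [-1.39, 1.29], [0.1, 2.45], [-1.04, 4.18], [0.21, 1.99], [-2.66, 2.66]. Speed limits (rad/s): [2.57, 2.57, 3.14, 3.14, 3.14, 3.14, 3.14].

## Interface

Orientations are given as a unit quaternion [w, x, y, z].
In Python, from station import * gives the robot as it stands.
- The arm moves only by the tool step_arm, never from a script. Its argument "deltas" is a list that holds one entry, the list of rows, each a list of 6 numbers: the shift along the tool's x, y, z in cm, then the turn, a rotation vector about the tool's x, y, z in degrees. In form: [[[dx, dy, dz, rx, ry, rz], ...]]. A call has 1 to 12 rows; each row is the pose to reach, as a shift and turn from the pose measured when the call began, along the tool's axes at that moment; what a row does not reach only later rows make up. A row lasts 1/12 s, in which the tool goes at most 41.7 mm and 7.16 degrees, less where a joint would pass 70% of its speed; a pose out of reach is approached as far as the arm can. A call with a gripper value outside its range is refused whole. "gripper" is the opening, from 0 (shut) to 1 (fully open), set as the call begins (left out, the last holds). The fingers move at their own pace and stop on an object; "squeeze" is the grip in N (left out, the last holds). Time passes only in rows, so rows that repeat a pose let the fingers close. It gives the time, the measured TCP pose, the force and the opening at its end, in the units of the state.
- get_obs(): the state, without advancing time (a new reading comes with each control period).
- grab_frame(name): name is "scene" or "top" or "wrist"; returns the picture (480x640x3 uint8, blue, green, red); there is no depth.
- camera_info(name): a dict with "fx", "fy", "cx", "cy" (pixels), "rvec" (rotation vector, rad) and "tvec" (3), from world to camera coordinates, as OpenCV has them. Camera axes: x right, y down, z forward; pixel columns grow to the right and rows downward; lengths in m; the calibration is good to about 2 mm. The wrist camera is an equidistant fisheye: a pixel r from the principal point sees the ray r / f radians off the axis. A picture is of the moment at which its call begins: read the wrist's pose just before it. camera_info takes no time and is no camera call; for the wrist camera it gives the pose at the moment of the call.
- close_job(): hands the job in, once; it reports no verdict.
Trained networks look in the newest picture that a camera, given by its name, has taken for a name from the list of things; names that differ only in an ending like _2 or _b are one class to them, and where a whole thing is asked for, a point or a joint stands for the part that bears it (a point fixed in the world has none). Each returns a list of dicts, best first, with "score" (0 to 1); they miss things now and then, are a little off and sometimes report something else, mostly with a low value. They report only what shows in the picture. A call takes as long as a camera call. They do not tell look-alikes from the thing itself.
- look_for(thing, camera): "location" ([x, y, z] in m, in world coordinates, good to about 4 mm: the middle of the surface that is visible of it).
- spot_point(thing, camera): "location" ([x, y, z] in m, in world coordinates, good to about 4 mm: a listed point, or the origin of a listed thing).
The state is a dict: "time_s": time; "joint_positions": joint angles; "joint_velocities": joint speeds; "joint_torque": joint torques, N m; "tool_pos": TCP position; "tool_rot": TCP orientation; "wrist_force": force on the tool from outside, world axes, zero at the start; "wrist_torque": the same for the moment, N m; "grip_width": opening from 0.0 (shut) to 1.0 (fully open).
Only numpy, scipy, OpenCV 4.12 (cv2) and the standard library are available. Lean on these libraries where they do the work, as an engineer would, in place of code of your own. Each camera call takes 0.05 s, during which the arm holds its last target.

## Task

The pedal is ready for its first power-up. With the power still off, press both chrome LED bezels down until they sit fully home on the pedal's face, and press the wireless receiver's plug fully home in the jack on top of the amplifier cube; then switch the power brick on at its red rocker, and after that click the pedal's footswitch all the way down and let it spring back up. Leave the other things on the mat where they lie.

Things in the scene. Friction and masses are not known exactly. Their poses are not given: they have to be found in the camera images.
- pedal: teal guitar pedal, 120 mm (its x) by 145 mm (its y), fixed; origin at the centre of the underside, level face 39 mm above it. On the face, in mm: three black knobs 15 high at x 32, y -45, 0, 45; chrome LED bezels at x -22, y 48 (left) and y -48 (right); footswitch between them at x -34, y 0. A white wireless transmitter on the +x edge at y -35, top 50 up, is in place and needs nothing
- bezel_left (a joint): how far the left chrome LED bezel has been pushed into the face, in m: 0 = standing 7 mm proud, 0.007 = fully home, its flange down on the face. It is a stiff push fit: it moves straight down under about 6 N, stays where it is left, and stops dead when home. Starts anywhere from 2.5 to 7 mm proud
- bezel_left_top (a point): centre of the top of the left bezel's flange (14 mm diameter, 3 mm high, flat on top, red lens in the middle); moves with it. When home it is 3 mm above the pedal's face
- bezel_right (a joint): the same for the right bezel
- bezel_right_top (a point): centre of the top of the right bezel's flange, as for the left
- receiver (a joint): how far the wireless receiver's jack plug has been pushed into the amplifier's top jack, in m: 0 = 14 mm short of home, 0.014 = fully home, collar on the jack nut. Stiff: moves straight down under about 8 N, stays where left, stops dead when home. Starts 8 to 14 mm short
- receiver_top (a point): centre of the flat top of the receiver, a white upright block 20 x 22 mm and 38 mm high that stands on the plug out of the amplifier's top; moves with it. When home it is 132 mm above the amplifier's underside
- amp: small grey plastic amplifier cube, 92 x 92 mm, top 87 mm above the origin (centre of the underside), grille facing its -x, fixed; receiver's axis at x = -16, y = +14 mm, two small black knobs on top near +x. It may stand left or right of the pedal
- brick: squat black power brick 80 mm (its x) by 130 mm (its y), top 42 mm above the origin (centre of the underside), fixed. Red rocker on top, its pivot at x = 0, y = +36 mm. It may stand left or right of the pedal
- rocker (a joint): red rocker switch, in rad: 0 = off (as at the start, the half towards the brick's +x stands up), 0.35 = fully on (that half pressed level, the other half up). Needs about 4 N at the press point; stays where it is left
- rocker_press (a point): where to press the rocker to switch on: on the upper face of the half that stands up, 12 mm from the pivot towards the brick's +x (rocker 23 mm wide, 16 mm from pivot to end, shallow V shape); moves with it, and is 47 mm above the brick's underside when fully on, 51 mm when off. A dark frame round the rocker ends 44 mm above the underside
- footswitch (a joint): travel of the footswitch in m: 0 = up, 0.005 = fully down; sprung, about 4 N to start and 10 N at the bottom, comes up by itself
- footswitch_top (a point): centre of the flat top of the footswitch's aluminium cap, 23 mm diameter; 61.5 mm above the pedal's underside when up
- backplate: bystander: clear acrylic plate 116 x 141 x 4 mm lying flat beyond the pedal; origin at the centre of the underside
- jack_wrench: bystander: wrench lying down, yellow handle 85 x 22 x 22 mm, steel shank and socket to its +x, 160 mm long overall
- bare_enclosure: bystander: open aluminium box 112 x 60 x 31 mm; origin at the centre of the underside
- spare_bezel: bystander: loose chrome bezel standing on its flange, 14 mm diameter, 15 mm high, left of the pedal
- spare_knob: bystander: loose cream knob, 21 mm diameter, 15 mm high, right of the pedal
- solder_reel: bystander: solder reel standing on end, 52 mm diameter, 36 mm high, at the left end of the mat
- hex_driver: bystander: driver lying down, blue handle 80 x 16 x 16 mm, thin steel blade to its +x, 150 mm long overall, at the right end of the mat
Mind the look-alikes: they are no part of the job. Leave any orange look-alike of the pedal alone.

How it is judged:
By the outcome, as a careful person would: the job done as asked, in the order asked, and still so for the second after the job is handed in, with the robot touching nothing.
It also fails if it takes over 58 s, if anything falls off the work surface, if the arm or the gripper's body presses on something with over 40 N, if the wrist force passes 120 N, or if a joint passes its speed limit or range.

## Working session

There is one attempt and no reset: what is moved stays moved. The work goes in short steps, Python scripts to look and compute and a tool call to move; the robot and the scene stay as the last step left them, time stands still between calls to the robot, and variables do not carry over. Pictures are saved under pics/ and viewed, and the job is handed in when it is done.

Besides the shell and the picture viewer there is one more tool, called after "Emit:" as name(argument=value, ...) on one line, values as JSON. step_arm: Moves the arm, as the interface text tells. Its arguments: {"type":"object","properties":{"deltas":{"type":"array","items":{"type":"array","items":{"type":"array","items":{"type":"number"}}}},"gripper":{"type":"number"},"squeeze":{"type":"number"}},"required":["deltas"]}

```bash
mkdir -p pics; ls
python3 - <<'E'
from station import *
import cv2
o=get_obs();print(o)
for n in("scene","top","wrist"):
    cv2.imwrite(f"pics/{n}0.png",grab_frame(n)); print(n,camera_info(n))
E
```

```text
pics
{'time_s': 0.0, 'joint_positions': array([ 1.11108729,  0.46945253, -0.04860045,  1.53370442,  0.02410127,
        1.14097815, -0.08230193]), 'joint_velocities': array([-0.00043095,  0.00211272, -0.00045959, -0.00025471,  0.0008952 ,
       -0.00175907, -0.00079726]), 'joint_torque': array([ 3.68781857e-04, -5.10313618e+01, -4.65167128e-02, -2.37710363e+01,
        1.07257365e-02,  7.58825568e-03,  2.28858903e-05]), 'tool_pos': array([ 0.28165259, -0.61278729,  0.23024951]), 'tool_rot': array([ 0.59567497, -0.59497059,  0.38215843, -0.38096754]), 'wrist_force': array([-0.27139817, -0.16804648,  0.92867199]), 'wrist_torque': array([-0.05116269,  0.04234548, -0.04401737]), 'grip_width': 1.000325087378364}
scene {'fx': 521.0163181723925, 'fy': 521.0163181723925, 'cx': 326.746238138373, 'cy': 238.3405145539066, 'rvec': array([ 1.71957502,  2.10886157, -0.61146164]), 'tvec': array([ 0.10699265, -0.33433912,  1.40086268])}
top {'fx': 451.0924016573821, 'fy': 451.0924016573821, 'cx': 317.0893528033328, 'cy': 243.1610084497273, 'rvec': array([ 2.14378993, -2.19402272,  0.14260853]), 'tvec': array([0.00114332, 0.47530894, 1.04502778])}
wrist {'fx': 371.64829954431775, 'fy': 371.64829954431775, 'cx': 316.0416244765638, 'cy': 229.68731074328886, 'rvec': array([-2.40447989,  1.54238398,  0.25506255]), 'tvec': array([-0.67470323, -0.04082474,  0.3802502 ])}
```

View pics/scene0.png

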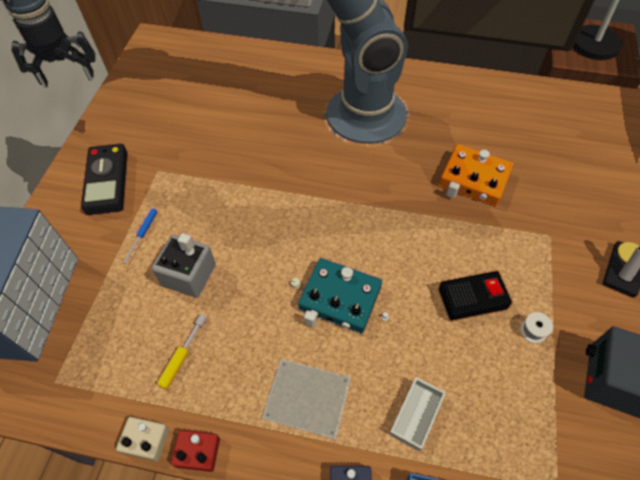

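View pics/top0.png

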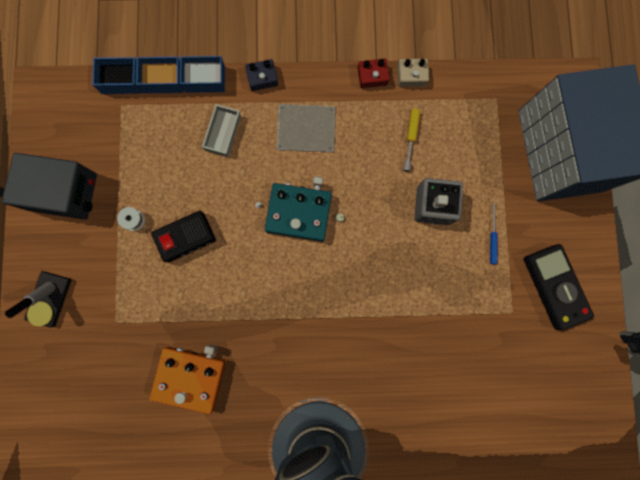

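Run:
```python
from station import *
for c in("scene","top"):
  for t in ["bezel_left_top","bezel_right_top","receiver_top","rocker_press","footswitch_top","pedal","amp","brick"]:
    print(c,t,[(r['location'].round(4) if hasattr(r['location'],'round') else r['location'],round(r['score'],2)) for r in spot_point(t,c)[:3]])
print(get_obs()['time_s'])
```

```text
scene bezel_left_top [([0.1568, 0.3495, 0.0473], 0.4), ([0.5374, 0.0893, 0.0512], 0.37)]
scene bezel_right_top [([0.1355, 0.257, 0.0509], 0.5), ([0.5288, -0.0076, 0.0504], 0.45)]
scene receiver_top [([0.5529, -0.2772, 0.1418], 0.68)]
scene rocker_press [([0.497, 0.342, 0.0548], 0.74)]
scene footswitch_top [([0.1343, 0.3012, 0.0602], 0.63), ([0.5153, 0.0379, 0.0635], 0.57)]
scene pedal [([0.1676, 0.2986, 0.0007], 0.95), ([0.5487, 0.0354, 0.0024], 0.68)]
scene amp [([0.5669, -0.2946, 0.0036], 0.57)]
scene brick [([0.4996, 0.3101, -0.0003], 0.81), ([0.5171, 0.0387, 0.065], 0.33)]
top bezel_left_top [([0.1554, 0.3488, 0.0492], 0.52), ([0.5387, 0.0872, 0.0518], 0.37)]
top bezel_right_top [([0.1363, 0.253, 0.0509], 0.54), ([0.5227, -0.0111, 0.0499], 0.49), ([0.5793, 0.1302, 0.0021], 0.35)]
top receiver_top [([0.547, 0.0311, 0.0014], 0.64), ([0.5525, -0.2779, 0.1448], 0.44)]
top rocker_press [([0.4944, 0.3469, 0.0564], 0.68)]
top footswitch_top [([0.5216, 0.0403, 0.0635], 0.66), ([0.1338, 0.3036, 0.0592], 0.54)]
top pedal [([0.5489, 0.0346, 0.0019], 0.96), ([0.1707, 0.2968, 0.0], 0.83), ([0.4939, 0.3467, 0.0569], 0.42)]
top amp [([0.5655, -0.2977, 0.0014], 0.55)]
top brick [([0.7384, -0.2475, -0.0012], 0.73), ([0.499, 0.31, 0.0022], 0.59), ([0.4929, 0.3447, 0.0543], 0.36)]
0.95
```

```bash
cat > h.py <<'E'
from station import *
import numpy as np, cv2
from scipy.spatial.transform import Rotation as R
def pose():
    o=get_obs();q=o['tool_rot'];return np.array(o['tool_pos']),R.from_quat([q[1],q[2],q[3],q[0]]),o
def delta(p,zdir=None):
    """target world pos; zdir = world angle (deg) of tool z (pad-width) direction"""
    P,Q,o=pose(); M=Q.as_matrix()
    if zdir is None: zdir=np.degrees(np.arctan2(M[1,2],M[0,2]))
    a=np.radians(zdir); z=np.array([np.cos(a),np.sin(a),0]);y=np.array([0,0,-1.]);x=np.cross(y,z)
    T=R.from_matrix(np.c_[x,y,z])
    print('t',round(o['time_s'],2),'tcp',P.round(4),'zdir now',np.degrees(np.arctan2(M[1,2],M[0,2])).round(1),'tilt',np.degrees(np.arccos(-M[2,1])).round(2),'F',np.round(o['wrist_force'],1),'grip',round(o['grip_width'],3))
    print('delta cm',(Q.inv().apply(np.array(p)-P)*100).round(2),'deg',np.degrees((Q.inv()*T).as_rotvec()).round(2))
def proj(name,pts,ci=None):
    ci=ci or camera_info(name); pts=np.atleast_2d(pts).astype(float)
    r=R.from_rotvec(ci['rvec']); c=r.apply(pts)+ci['tvec']
    if name!='wrist': return np.c_[ci['fx']*c[:,0]/c[:,2]+ci['cx'],ci['fy']*c[:,1]/c[:,2]+ci['cy']]
    rr=np.hypot(c[:,0],c[:,1]);th=np.arctan2(rr,c[:,2])
    return np.c_[ci['fx']*th*c[:,0]/rr+ci['cx'],ci['fy']*th*c[:,1]/rr+ci['cy']]
def unproj(name,px,z,ci=None):
    ci=ci or camera_info(name); px=np.atleast_2d(px).astype(float)
    d=(px-[ci['cx'],ci['cy']])/[ci['fx'],ci['fy']]
    if name!='wrist': v=np.c_[d,np.ones(len(d))]
    else:
        th=np.hypot(d[:,0],d[:,1]); v=np.c_[d/th[:,None]*np.sin(th)[:,None],np.cos(th)]
    r=R.from_rotvec(ci['rvec']); C=-r.inv().apply(ci['tvec']); w=r.inv().apply(v)
    return C+w*((z-C[2])/w[:,2])[:,None]
E
python3 - <<'E'
from h import *
P,Q,o=pose();print(Q.as_matrix().round(3))
delta([0.5,-0.278,0.23])
ci=camera_info('wrist');r=R.from_rotvec(ci['rvec']);C=-r.inv().apply(ci['tvec']);print('cam in tool',Q.inv().apply(C-P),'axis in tool',Q.inv().apply(r.inv().apply([0,0,1])))
i=cv2.imread('pics/top0.png');cv2.imwrite('pics/topz.png',cv2.resize(i[170:270,140:360],None,fx=3.6,fy=3.6,interpolation=cv2.INTER_CUBIC))
E
```

```text
[[ 0.418  0.     0.909]
 [-0.909 -0.     0.418]
 [ 0.    -1.     0.   ]]
t 0.95 tcp [ 0.2819 -0.6133  0.2313] zdir now 24.7 tilt 0.0 F [ 0.4  0.  -0.4] grip 1.001
delta cm [-21.36   0.13  33.82] deg [-0. -0.  0.]
cam in tool [ 0.00039283 -0.14209421  0.08252746] axis in tool [ 1.32102821e-04  9.47308159e-01 -3.20323641e-01]
```

View pics/wrist0.png

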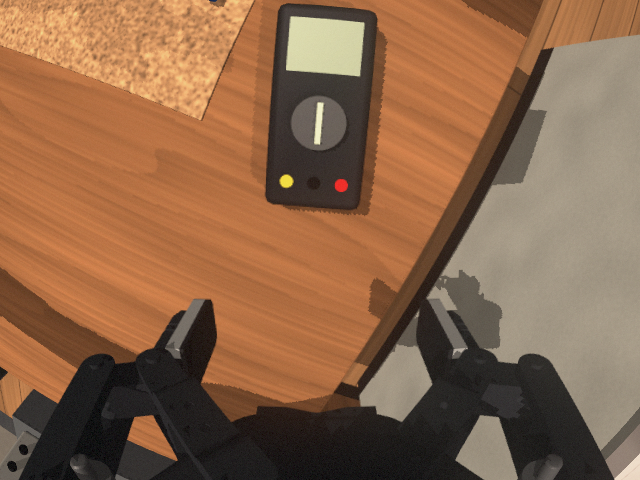

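```bash
sleep 1
```

```text
(no output)
```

View pics/topz.png

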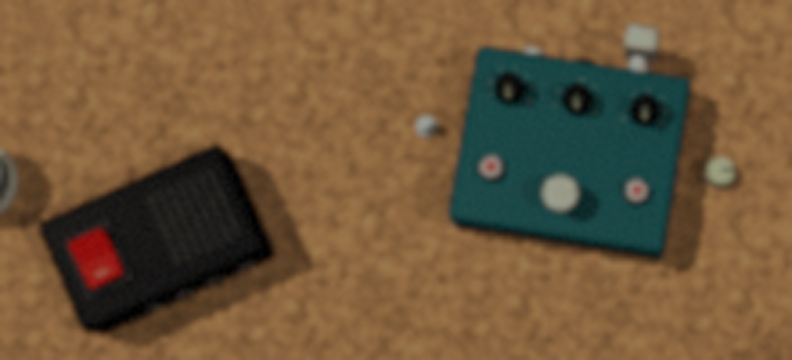

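Run:
```python
from h import *
delta([0.49,-0.29,0.24],0)
```

```text
t 0.95 tcp [ 0.2819 -0.6133  0.2313] zdir now 24.7 tilt 0.0 F [ 0.4  0.  -0.4] grip 1.001
delta cm [-20.69  -0.87  32.41] deg [-0.   24.69  0.  ]
```

Emit:
step_arm(deltas=[[[-20.7, -0.9, 32.4, 0, 24.7, 0], [-20.7, -0.9, 32.4, 0, 24.7, 0], [-20.7, -0.9, 32.4, 0, 24.7, 0], [-20.7, -0.9, 32.4, 0, 24.7, 0], [-20.7, -0.9, 32.4, 0, 24.7, 0], [-20.7, -0.9, 32.4, 0, 24.7, 0], [-20.7, -0.9, 32.4, 0, 24.7, 0], [-20.7, -0.9, 32.4, 0, 24.7, 0], [-20.7, -0.9, 32.4, 0, 24.7, 0], [-20.7, -0.9, 32.4, 0, 24.7, 0], [-20.7, -0.9, 32.4, 0, 24.7, 0], [-20.7, -0.9, 32.4, 0, 24.7, 0]]], gripper=0)

```text
time_s: 1.95
tool_pos: [0.4899, -0.2899, 0.2404]
tool_rot: [-0.5, 0.5, -0.5, 0.5]
wrist_force: [-0.2, -1.1, 0.0]
grip_width: -0.006
```

Run:
```python
from h import *
ci=camera_info('wrist');cv2.imwrite('pics/w1.png',grab_frame('wrist'))
delta([0.5527,-0.2775,0.16],0)
for t in ['receiver_top','amp']: print(t,[(np.round(r['location'],4),r['score']) for r in spot_point(t,'wrist')[:3]])
print(look_for('receiver','wrist')[:2])
print(proj('wrist',[[0.5527,-0.2775,0.143]],ci))
```

```text
t 2.0 tcp [ 0.4891 -0.2913  0.2403] zdir now -0.1 tilt 0.07 F [-0.5 -0.4  0.3] grip 0.004
delta cm [-1.4   8.03  6.36] deg [ 0.03 -0.1   0.06]
receiver_top [(array([ 0.5495, -0.2836,  0.1429]), 0.7)]
amp [(array([ 0.5634, -0.2966,  0.0034]), 0.74), (array([0.5198, 0.043 , 0.0652]), 0.19)]
[{'location': [0.5556, -0.2786, 0.1391], 'score': 0.92}]
[[296.01765672 139.47863412]]
```

View pics/w1.png

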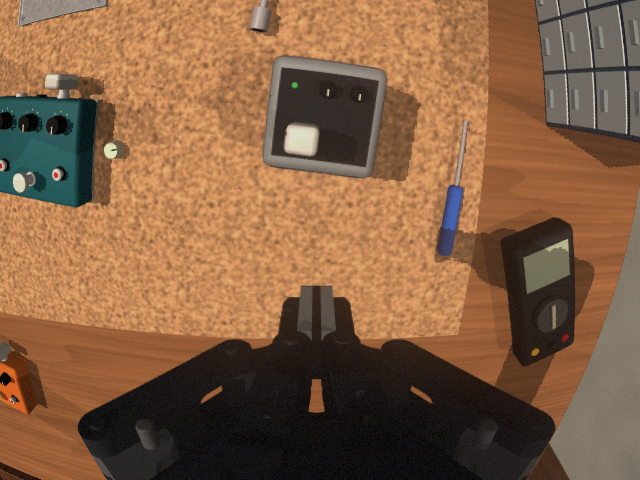

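Run:
```python
from h import *
i=cv2.imread('pics/w1.png');
cv2.imwrite('pics/w1z.png',cv2.resize(i[40:190,250:400],None,fx=4,fy=4,interpolation=cv2.INTER_CUBIC))
cv2.imwrite('pics/w1f.png',cv2.resize(i[270:370,250:390],None,fx=5,fy=5,interpolation=cv2.INTER_CUBIC))
print(unproj('wrist',[[302,139],[290,123],[320,126],[317,156],[284,154]],0.143))
P,Q,o=pose()
print(proj('wrist',P+Q.apply([[0,0,.011],[0,0,-.011],[.01,0,0.011],[-.01,0,0.011],[.01,0,-0.011]])))
```

```text
[[ 0.55176256 -0.28368519  0.143     ]
 [ 0.56222364 -0.27614595  0.143     ]
 [ 0.5600874  -0.29522944  0.143     ]
 [ 0.54061848 -0.29323527  0.143     ]
 [ 0.54215357 -0.27193415  0.143     ]]
[[315.30269277 282.25917661]
 [315.38726291 325.24184771]
 [338.70403894 282.17266409]
 [291.90726804 282.20728248]
 [337.44194217 325.117763  ]]
```

View pics/w1z.png

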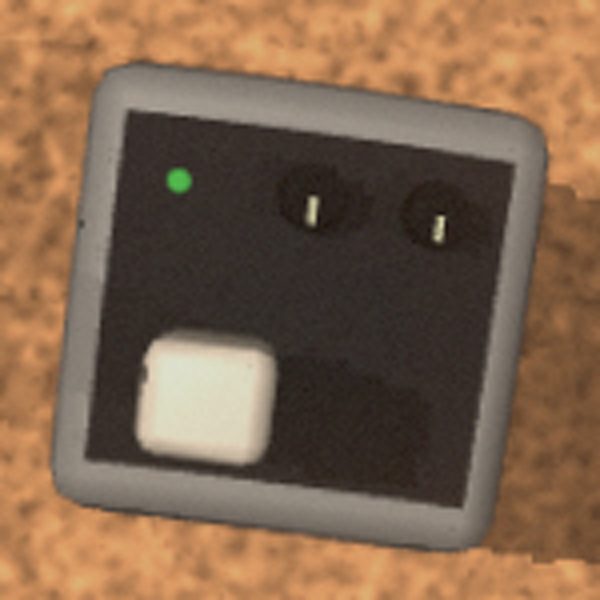

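View pics/w1f.png

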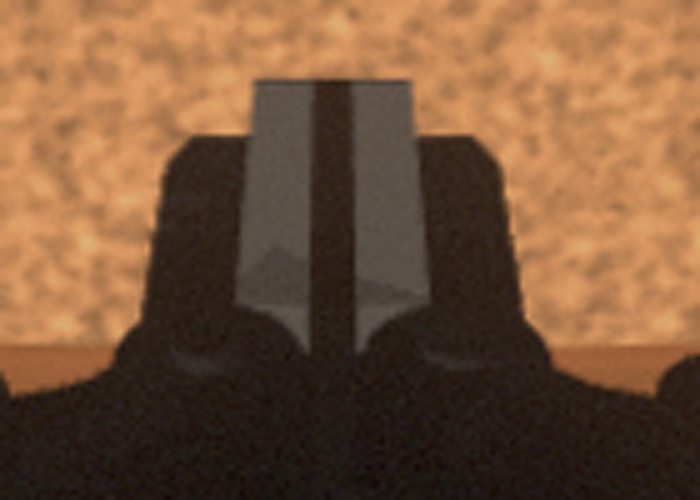

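Run:
```python
from h import *
delta([0.552,-0.281,0.150],0)
```

```text
t 2.15 tcp [ 0.4887 -0.292   0.2402] zdir now -0.2 tilt 0.05 F [-0.8 -0.1 -0.5] grip 0.004
delta cm [-1.13  9.02  6.33] deg [ 0.03 -0.23  0.04]
```

Emit:
step_arm(deltas=[[[-1.1, 0, 6.3, 0, 0, 0], [-1.1, 0, 6.3, 0, 0, 0], [-1.1, 3, 6.3, 0, 0, 0], [-1.1, 6, 6.3, 0, 0, 0], [-1.1, 8, 6.3, 0, 0, 0], [-1.1, 9, 6.3, 0, 0, 0], [-1.1, 9, 6.3, 0, 0, 0], [-1.1, 9, 6.3, 0, 0, 0]]])

```text
time_s: 2.82
tool_pos: [0.5516, -0.2823, 0.1506]
tool_rot: [-0.498, 0.499, -0.501, 0.502]
wrist_force: [-0.5, -0.6, 0.5]
grip_width: 0.0
```

Run:
```python
from h import *
delta([0.552,-0.281,0.135])
cv2.imwrite('pics/w2.png',grab_frame('wrist'))
```

```text
t 2.82 tcp [ 0.5516 -0.2823  0.1506] zdir now -0.3 tilt 0.06 F [-0.5 -0.6  0.5] grip 0.0
delta cm [-0.13  1.56  0.04] deg [0.02 0.   0.06]
```

View pics/w2.png

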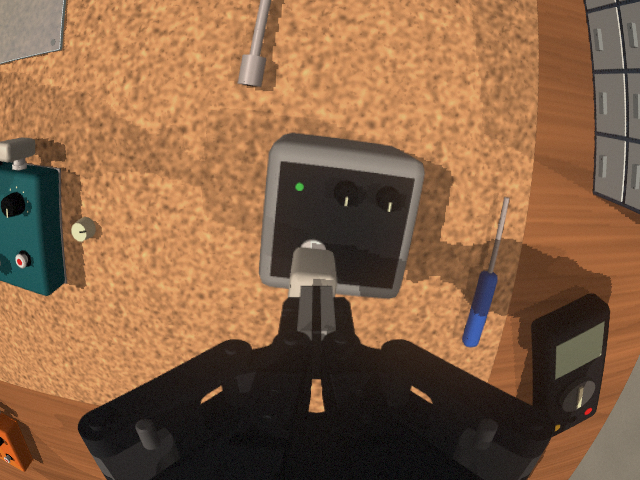

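Emit:
step_arm(deltas=[[[0, 0.3, 0, 0, 0, 0], [0, 0.6, 0, 0, 0, 0], [0, 0.9, 0, 0, 0, 0], [0, 1.2, 0, 0, 0, 0], [0, 1.4, 0, 0, 0, 0], [0, 1.6, 0, 0, 0, 0], [0, 1.7, 0, 0, 0, 0], [0, 1.7, 0, 0, 0, 0]]])

```text
time_s: 3.53
tool_pos: [0.553, -0.2828, 0.1361]
tool_rot: [-0.499, 0.499, -0.5, 0.503]
wrist_force: [-0.8, 0.3, 7.0]
grip_width: 0.002
```

Emit:
step_arm(deltas=[[[0, 0.5, 0, 0, 0, 0], [0, 0.8, 0, 0, 0, 0], [0, 1.0, 0, 0, 0, 0], [0, 1.0, 0, 0, 0, 0], [0, 1.0, 0, 0, 0, 0]]])

```text
time_s: 3.95
tool_pos: [0.5537, -0.2832, 0.1346]
tool_rot: [-0.499, 0.498, -0.499, 0.504]
wrist_force: [-14.8, 5.8, 43.1]
grip_width: 0.002
```

Emit:
step_arm(deltas=[[[0, -1, 0, 0, 0, 0], [0, -5, 0, 0, 0, 0], [0, -8, 0, 0, 0, 0], [0, -8, -5, 0, 0, 0], [0, -8, -5, 0, 0, 0]]])

```text
time_s: 4.37
tool_pos: [0.4997, -0.2835, 0.2163]
tool_rot: [-0.498, 0.498, -0.499, 0.505]
wrist_force: [-2.1, -0.4, -0.8]
grip_width: 0.001
```

Run:
```python
from h import *
ci=camera_info('wrist');i=grab_frame('wrist')
cv2.imwrite('pics/w3.png',i)
cv2.imwrite('pics/w3z.png',cv2.resize(i[60:300,220:440],None,fx=2.5,fy=2.5,interpolation=cv2.INTER_CUBIC))
print([(np.round(r['location'],4),r['score']) for r in spot_point('receiver_top','wrist')[:3]])
j=grab_frame('scene');cv2.imwrite('pics/s3z.png',np.hstack([cv2.resize(k[220:310,130:230],None,fx=4,fy=4,interpolation=cv2.INTER_CUBIC) for k in (cv2.imread('pics/scene0.png'),j)]))
delta([0.49,0.04,0.23],-8)
```

```text
[(array([ 0.554 , -0.2852,  0.1333]), 0.85)]
t 4.52 tcp [ 0.5027 -0.2828  0.2147] zdir now -0.4 tilt 0.48 F [ 0.6 -0.6  1.1] grip -0.0
delta cm [-32.26  -1.72  -1.47] deg [-0.4   7.62  0.28]
```

View pics/w3z.png

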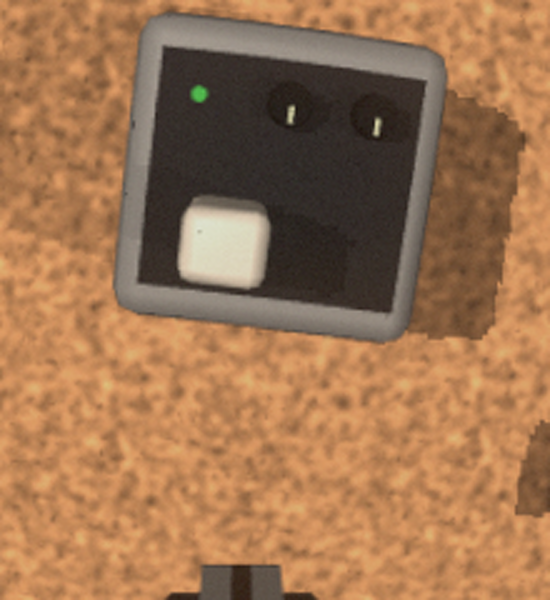

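View pics/s3z.png

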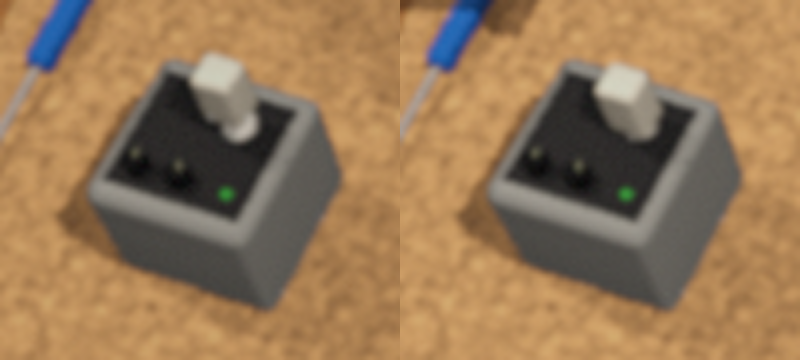

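Emit:
step_arm(deltas=[[[-32.3, -1.7, -3, -0.4, 7.6, 0.3], [-32.3, -1.7, -3, -0.4, 7.6, 0.3], [-32.3, -1.7, -3, -0.4, 7.6, 0.3], [-32.3, -1.7, -3, -0.4, 7.6, 0.3], [-32.3, -1.7, -3, -0.4, 7.6, 0.3], [-32.3, -1.7, -3, -0.4, 7.6, 0.3], [-32.3, -1.7, -3, -0.4, 7.6, 0.3], [-32.3, -1.7, -3, -0.4, 7.6, 0.3], [-32.3, -1.7, -3, -0.4, 7.6, 0.3], [-32.3, -1.7, -3, -0.4, 7.6, 0.3]]])

```text
time_s: 5.35
tool_pos: [0.4753, 0.0435, 0.2298]
tool_rot: [0.466, -0.465, 0.532, -0.532]
wrist_force: [-0.5, 0.1, 0.1]
grip_width: 0.002
```

Run:
```python
from h import *
ci=camera_info('wrist');i=grab_frame('wrist');np.save('ci4.npy',ci,allow_pickle=True)
cv2.imwrite('pics/w4.png',i)
for t in ["bezel_left_top","bezel_right_top","rocker_press","footswitch_top","pedal","brick"]:
    print(t,[(np.round(r['location'],4),round(r['score'],2)) for r in spot_point(t,'wrist')[:3]])
delta([0.49,0.04,0.23],-8)
```

```text
bezel_left_top [(array([0.5392, 0.0833, 0.0537]), 0.52)]
bezel_right_top [(array([ 0.5225, -0.0099,  0.0509]), 0.67)]
rocker_press [(array([0.4961, 0.3439, 0.0516]), 0.97), (array([ 0.5454, -0.0694,  0.0042]), 0.73)]
footswitch_top [(array([0.5209, 0.0436, 0.0627]), 0.72), (array([ 0.5649, -0.2944,  0.0027]), 0.21)]
pedal [(array([5.53e-01, 3.51e-02, 1.00e-04]), 0.64)]
brick [(array([0.4997, 0.3046, 0.0021]), 0.62)]
t 5.7 tcp [0.4749 0.0394 0.2296] zdir now -8.1 tilt 0.02 F [-0.4 -0.   0.1] grip 0.004
delta cm [-0.27 -0.04  1.49] deg [ 0.02 -0.11 -0.01]
```

View pics/w4.png

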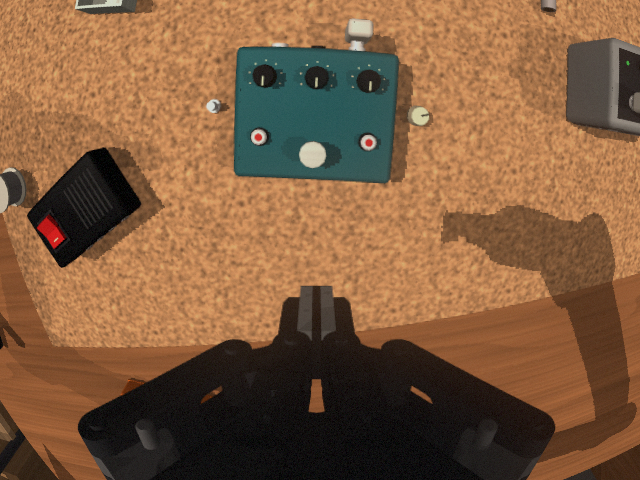

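Run:
```python
from h import *
ci=np.load('ci4.npy',allow_pickle=True).item()
print(unproj('wrist',[[259,136.5],[368.5,142.5]],0.0485,ci),unproj('wrist',[[313,154]],0.064,ci))
print('top',unproj('top',[[140+490/3.6,170+166/3.6],[140+636/3.6,170+189/3.6]],0.0485),unproj('top',[[140+560/3.6,170+193/3.6]],.064))
i=cv2.imread('pics/w4.png')
cv2.imwrite('pics/w4z.png',cv2.resize(i[40:190,225:405],None,fx=4,fy=4,interpolation=cv2.INTER_CUBIC))
```

```text
[[ 0.54051167  0.08473181  0.0485    ]
 [ 0.52244973 -0.00901346  0.0485    ]] [[0.52023444 0.03991827 0.064     ]]
top [[ 0.53874876  0.08501568  0.0485    ]
 [ 0.52153332 -0.00968622  0.0485    ]] [[0.5174722  0.03932853 0.064     ]]
```

View pics/w4z.png

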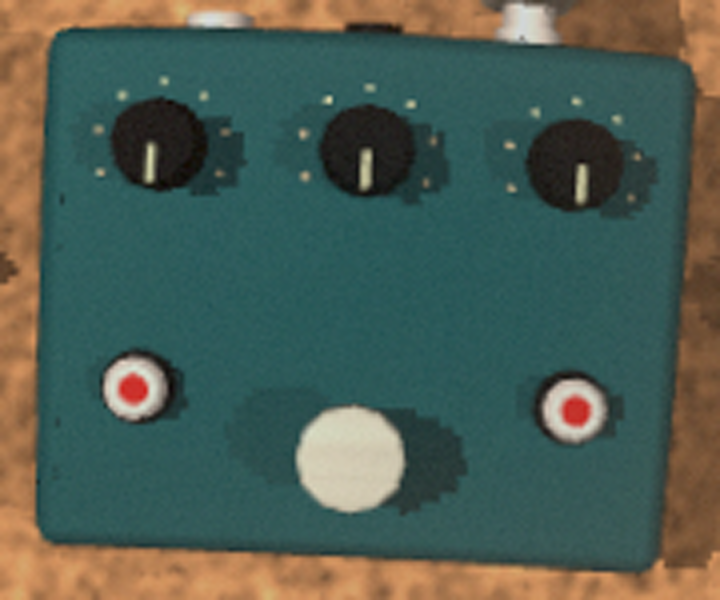

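Run:
```python
from h import *
delta([0.5222,-0.0092,0.062],-10)
```

```text
t 5.7 tcp [0.4749 0.0394 0.2296] zdir now -8.1 tilt 0.02 F [-0.4 -0.   0.1] grip 0.004
delta cm [ 4.15 16.75  5.37] deg [ 0.02  1.89 -0.01]
```

Emit:
step_arm(deltas=[[[3, 2, 4, 0, 1.9, 0], [4.15, 6, 5.4, 0, 1.9, 0], [4.15, 10, 5.4, 0, 1.9, 0], [4.15, 13, 5.4, 0, 1.9, 0], [4.15, 15, 5.4, 0, 1.9, 0], [4.15, 16.2, 5.4, 0, 1.9, 0], [4.15, 16.7, 5.4, 0, 1.9, 0], [4.15, 16.7, 5.4, 0, 1.9, 0], [4.15, 16.7, 5.4, 0, 1.9, 0]]])

```text
time_s: 6.45
tool_pos: [0.5231, -0.0095, 0.0631]
tool_rot: [-0.455, 0.454, -0.542, 0.542]
wrist_force: [0.1, 0.1, -0.3]
grip_width: -0.003
```

Run:
```python
from h import *
delta([0.5222,-0.0092,0.046],-10)
i=grab_frame('wrist')
cv2.imwrite('pics/w5.png',cv2.resize(i[150:350,190:450],None,fx=3,fy=3,interpolation=cv2.INTER_CUBIC))
```

```text
t 6.45 tcp [ 0.5231 -0.0095  0.0631] zdir now -10.0 tilt 0.05 F [ 0.1  0.1 -0.3] grip -0.003
delta cm [-0.01  1.71 -0.1 ] deg [-0.04 -0.04 -0.02]
```

View pics/w5.png

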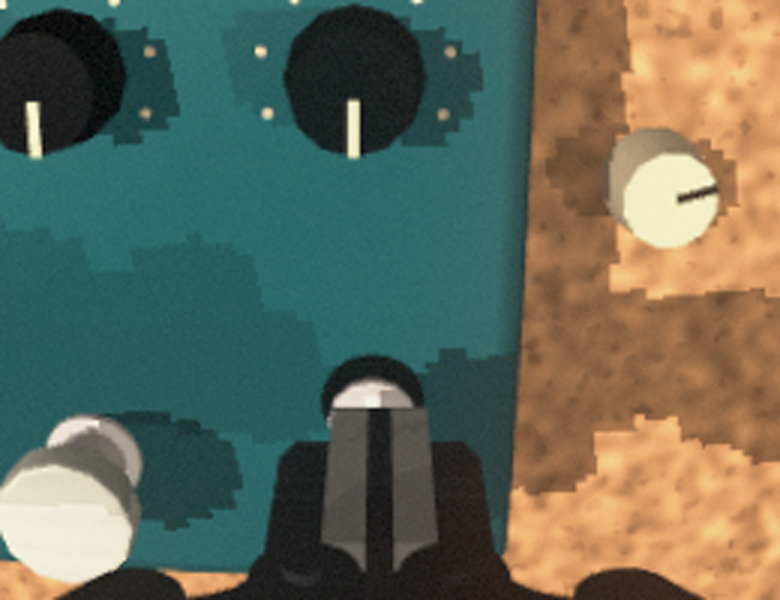

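Emit:
step_arm(deltas=[[[0, 0.5, 0, 0, 0, 0], [0, 0.9, 0, 0, 0, 0], [0, 1.3, 0, 0, 0, 0], [0, 1.6, 0, 0, 0, 0], [0, 1.9, 0, 0, 0, 0], [0, 2.0, 0, 0, 0, 0], [0, 2.1, 0, 0, 0, 0], [0, 2.1, 0, 0, 0, 0]]])

```text
time_s: 7.17
tool_pos: [0.524, -0.0094, 0.0448]
tool_rot: [-0.455, 0.454, -0.541, 0.543]
wrist_force: [-5.4, -1.3, 19.9]
grip_width: 0.004
```

Emit:
step_arm(deltas=[[[0, 0.4, 0, 0, 0, 0], [0, 0.6, 0, 0, 0, 0], [0, 0.6, 0, 0, 0, 0]]])

```text
time_s: 7.42
tool_pos: [0.5242, -0.0094, 0.0444]
tool_rot: [-0.454, 0.454, -0.541, 0.543]
wrist_force: [-16.4, -0.2, 49.9]
grip_width: 0.001
```

Emit:
step_arm(deltas=[[[0, -1, 0, 0, 0, 0], [0, -4, 0, 0, 0, 0], [0, -5.5, 0, 0, 0, 0], [0, -5.5, 0, 0, 0, 0]]])

```text
time_s: 7.75
tool_pos: [0.5265, -0.009, 0.1027]
tool_rot: [-0.456, 0.452, -0.539, 0.545]
wrist_force: [0.6, 0.3, 0.1]
grip_width: 0.003
```

Run:
```python
from h import *
delta([0.5395,0.085,0.063],-10)
```

```text
t 7.75 tcp [ 0.5265 -0.009   0.1027] zdir now -10.0 tilt 0.55 F [0.6 0.3 0.1] grip 0.003
delta cm [-9.49  3.95 -0.4 ] deg [-0.54 -0.05  0.05]
```

Emit:
step_arm(deltas=[[[-4, 0, -0.4, -0.5, 0, 0], [-8, 0, -0.4, -0.5, 0, 0], [-9.5, 0, -0.4, -0.5, 0, 0], [-9.5, 0.5, -0.4, -0.5, 0, 0], [-9.5, 2.5, -0.4, -0.5, 0, 0], [-9.5, 3.5, -0.4, -0.5, 0, 0], [-9.5, 3.9, -0.4, -0.5, 0, 0], [-9.5, 3.9, -0.4, -0.5, 0, 0], [-9.5, 3.9, -0.4, -0.5, 0, 0]]])

```text
time_s: 8.5
tool_pos: [0.5394, 0.0843, 0.0632]
tool_rot: [-0.454, 0.454, -0.542, 0.542]
wrist_force: [0.5, -0.7, 0.0]
grip_width: 0.002
```

Run:
```python
from h import *
delta([0.5395,0.085,0.046],-10)
i=grab_frame('wrist')
cv2.imwrite('pics/w6.png',cv2.resize(i[150:350,190:450],None,fx=3,fy=3,interpolation=cv2.INTER_CUBIC))
```

```text
t 8.5 tcp [0.5394 0.0843 0.0632] zdir now -10.1 tilt 0.08 F [ 0.5 -0.7  0. ] grip 0.002
delta cm [-0.07  1.72  0.  ] deg [-0.   -0.12  0.08]
```

View pics/w6.png

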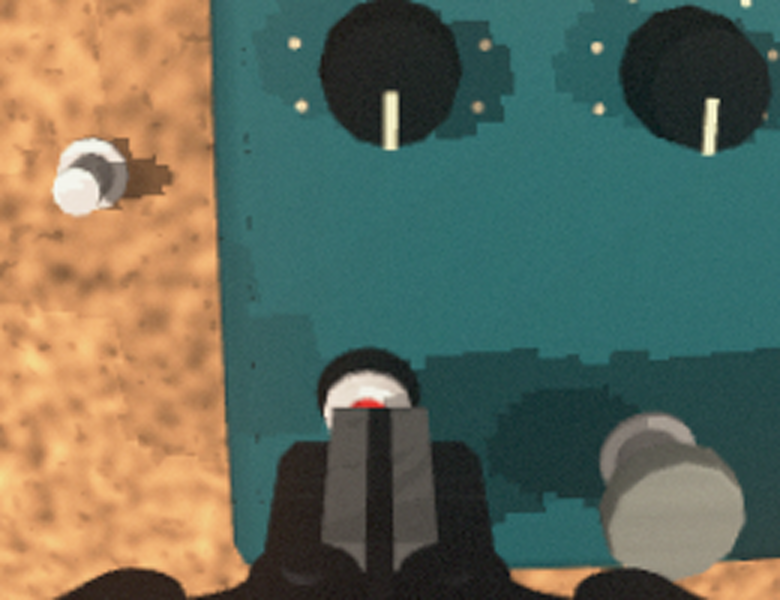

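Emit:
step_arm(deltas=[[[-0.1, 0.5, 0.2, 0, 0, 0], [-0.15, 0.9, 0.2, 0, 0, 0], [-0.15, 1.3, 0.2, 0, 0, 0], [-0.15, 1.6, 0.2, 0, 0, 0], [-0.15, 1.9, 0.2, 0, 0, 0], [-0.15, 2.0, 0.2, 0, 0, 0], [-0.15, 2.1, 0.2, 0, 0, 0], [-0.15, 2.1, 0.2, 0, 0, 0]]])

```text
time_s: 9.22
tool_pos: [0.5424, 0.0857, 0.0449]
tool_rot: [-0.454, 0.454, -0.541, 0.543]
wrist_force: [-4.9, -1.5, 17.0]
grip_width: -0.005
```

Emit:
step_arm(deltas=[[[0, 0.4, 0, 0, 0, 0], [0, 0.6, 0, 0, 0, 0], [0, 0.6, 0, 0, 0, 0]]])

```text
time_s: 9.47
tool_pos: [0.5426, 0.0858, 0.0444]
tool_rot: [-0.454, 0.454, -0.541, 0.544]
wrist_force: [-14.7, -2.9, 46.7]
grip_width: -0.001
```

Home at the same height as the other. Lift, check, then go to the brick.

Emit:
step_arm(deltas=[[[0, -1, 0, 0, 0, 0], [0, -5, 0, 0, 0, 0], [0, -9, -2, 0, 0, 0], [0, -12, -5, 0, 0, 0], [0, -14, -7, 0, 0, 0], [0, -14, -7, 0, 0, 0], [0, -14, -7, 0, 0, 0]]])

```text
time_s: 10.05
tool_pos: [0.4736, 0.099, 0.1855]
tool_rot: [-0.455, 0.454, -0.54, 0.544]
wrist_force: [0.0, 0.2, -0.3]
grip_width: -0.0
```

Run:
```python
from h import *
ci=camera_info('wrist');i=grab_frame('wrist')
cv2.imwrite('pics/w7.png',cv2.resize(i[40:240,225:485],None,fx=3,fy=3,interpolation=cv2.INTER_CUBIC))
for t in ["bezel_left_top","bezel_right_top"]:
    print(t,[(np.round(r['location'],4),round(r['score'],2)) for r in spot_point(t,'wrist')[:3]])
delta([0.43,0.335,0.20],22)
```

```text
bezel_left_top [(array([0.5398, 0.0838, 0.049 ]), 0.56)]
bezel_right_top [(array([ 0.5235, -0.0089,  0.0446]), 0.74)]
t 10.2 tcp [0.4736 0.0981 0.1831] zdir now -10.2 tilt 0.25 F [ 0.9 -1.1 -0.1] grip 0.001
delta cm [-22.54  -1.8   -8.47] deg [  0.04 -32.16   0.25]
```

View pics/w7.png

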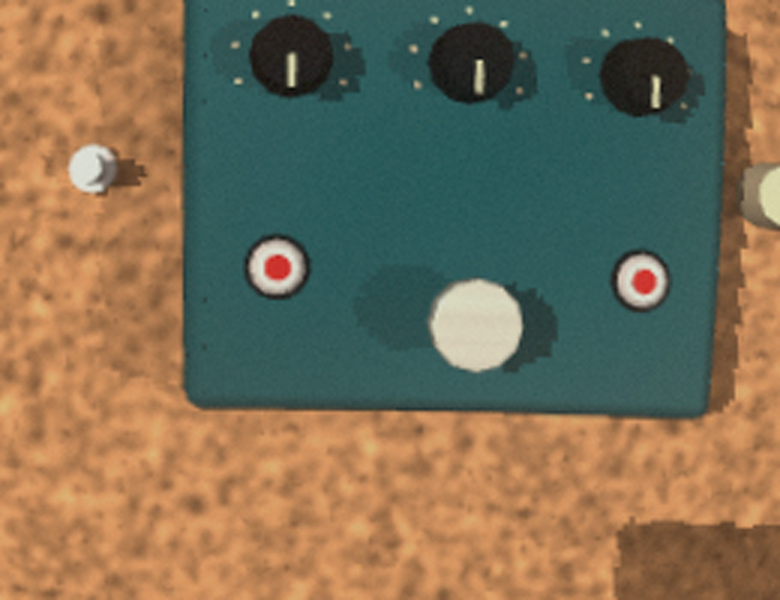

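Emit:
step_arm(deltas=[[[-22.5, -1.8, -8.5, 0, -32, 0], [-22.5, -1.8, -8.5, 0, -32, 0], [-22.5, -1.8, -8.5, 0, -32, 0], [-22.5, -1.8, -8.5, 0, -32, 0], [-22.5, -1.8, -8.5, 0, -32, 0], [-22.5, -1.8, -8.5, 0, -32, 0], [-22.5, -1.8, -8.5, 0, -32, 0], [-22.5, -1.8, -8.5, 0, -32, 0], [-22.5, -1.8, -8.5, 0, -32, 0], [-22.5, -1.8, -8.5, 0, -32, 0]]])

```text
time_s: 11.03
tool_pos: [0.4304, 0.3327, 0.1988]
tool_rot: [-0.583, 0.587, -0.396, 0.398]
wrist_force: [1.4, -0.5, -0.1]
grip_width: -0.002
```

Run:
```python
from h import *
ci=camera_info('wrist');i=grab_frame('wrist');np.save('ci8.npy',ci,allow_pickle=True)
cv2.imwrite('pics/w8.png',i)
for t in ["rocker_press","brick"]:
    print(t,[(np.round(r['location'],4),round(r['score'],2)) for r in spot_point(t,'wrist')[:3]])
print(proj('wrist',[[.4957,.3445,.053]],ci))
delta([0.4957,0.3445,0.065],22)
```

```text
rocker_press [(array([0.4955, 0.347 , 0.0528]), 0.58)]
brick [(array([0.5022, 0.3028, 0.0022]), 0.98)]
[[331.5305951 130.4228646]]
t 11.18 tcp [0.4303 0.3331 0.1997] zdir now 21.7 tilt 0.3 F [0.4 0.7 0.7] grip -0.005
delta cm [ 1.3  13.46  6.53] deg [ 0.14 -0.31  0.27]
```

View pics/w8.png

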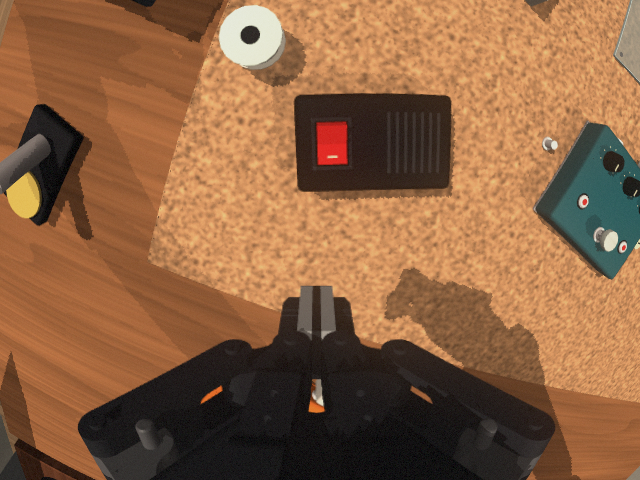

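Run:
```python
from h import *
i=cv2.imread('pics/w8.png');ci=np.load('ci8.npy',allow_pickle=True).item()
cv2.imwrite('pics/w8z.png',cv2.resize(i[85:205,285:465],None,fx=4.4,fy=4.4,interpolation=cv2.INTER_CUBIC))
u=unproj('wrist',[[296,96],[450,96],[450,188],[300,190]],0.044,ci);print(u, u.mean(0)); 
d=u[0]-u[1];print(np.degrees(np.arctan2(d[1],d[0]))-90,np.linalg.norm(d),np.linalg.norm(u[1]-u[2]))
for z in (.0464,.0534): print(unproj('wrist',[[332,122],[332,165]],z,ci))
```

```text
[[0.5106563  0.37999617 0.044     ]
 [0.56106897 0.26548668 0.044     ]
 [0.49059599 0.23222187 0.044     ]
 [0.440775   0.34954357 0.044     ]] [0.50077406 0.30681207 0.044     ]
23.761435309997097 0.12511539460718732 0.07792937150316392
[[0.50177041 0.34621998 0.0464    ]
 [0.46985937 0.33329494 0.0464    ]]
[[0.50190747 0.34663672 0.0534    ]
 [0.4707559  0.33401929 0.0534    ]]
```

View pics/w8z.png

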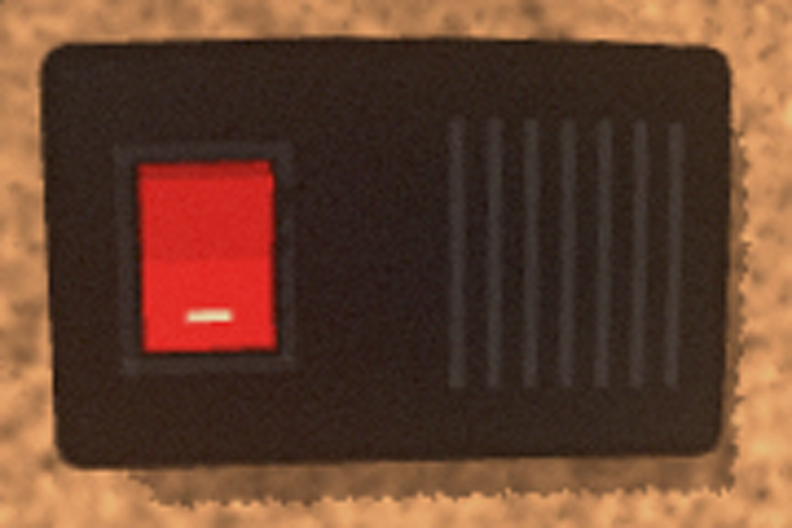

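Run:
```python
from h import *
delta([0.4985,0.3457,0.063],23)
```

```text
t 11.18 tcp [0.4303 0.3331 0.1997] zdir now 21.7 tilt 0.3 F [0.4 0.7 0.7] grip -0.005
delta cm [ 1.29 13.66  6.83] deg [ 0.14 -1.31  0.27]
```

Emit:
step_arm(deltas=[[[1.3, 1, 4, 0.1, -1.3, 0.3], [1.3, 4, 6.8, 0.1, -1.3, 0.3], [1.3, 8, 6.8, 0.1, -1.3, 0.3], [1.3, 11, 6.8, 0.1, -1.3, 0.3], [1.3, 12.8, 6.8, 0.1, -1.3, 0.3], [1.3, 13.5, 6.8, 0.1, -1.3, 0.3], [1.3, 13.6, 6.8, 0.1, -1.3, 0.3], [1.3, 13.6, 6.8, 0.1, -1.3, 0.3]]])

```text
time_s: 11.85
tool_pos: [0.4988, 0.3455, 0.0643]
tool_rot: [0.59, -0.589, 0.391, -0.39]
wrist_force: [0.3, 0.7, -0.2]
grip_width: 0.001
```

Run:
```python
from h import *
delta([0.4985,0.3457,0.0494],23)
i=grab_frame('wrist')
cv2.imwrite('pics/w9.png',cv2.resize(i[150:350,190:450],None,fx=3,fy=3,interpolation=cv2.INTER_CUBIC))
```

```text
t 11.85 tcp [0.4988 0.3455 0.0643] zdir now 23.0 tilt 0.05 F [ 0.3  0.7 -0.2] grip 0.001
delta cm [-0.03  1.49 -0.02] deg [-0.02 -0.04 -0.04]
```

View pics/w9.png

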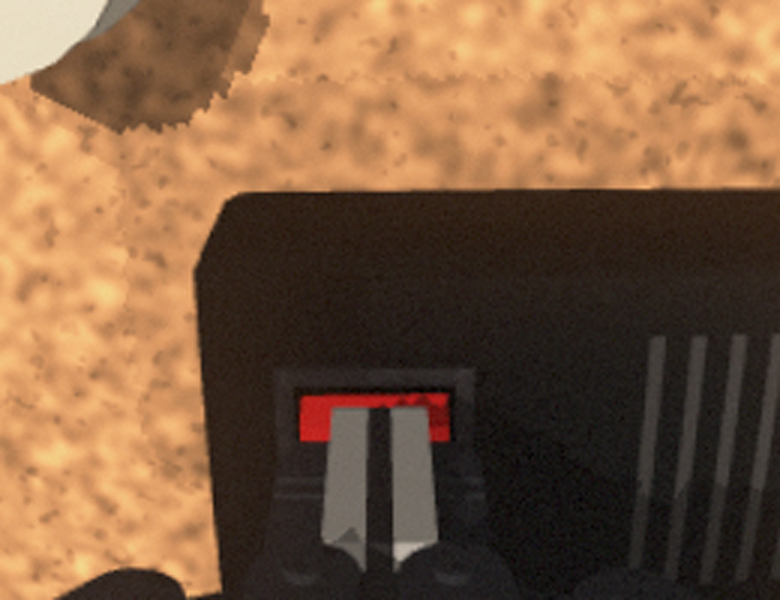

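Emit:
step_arm(deltas=[[[0, 0.4, 0, 0, 0, 0], [0, 0.8, 0, 0, 0, 0], [0, 1.1, 0, 0, 0, 0], [0, 1.4, 0, 0, 0, 0], [0, 1.6, 0, 0, 0, 0], [0, 1.8, 0, 0, 0, 0], [0, 1.9, 0, 0, 0, 0], [0, 1.9, 0, 0, 0, 0]]])

```text
time_s: 12.57
tool_pos: [0.5008, 0.3469, 0.0498]
tool_rot: [0.591, -0.588, 0.39, -0.392]
wrist_force: [-3.4, -3.9, 22.2]
grip_width: -0.001
```

Emit:
step_arm(deltas=[[[0, 0.3, 0, 0, 0, 0], [0, 0.4, 0, 0, 0, 0], [0, 0.4, 0, 0, 0, 0]]])

```text
time_s: 12.82
tool_pos: [0.5009, 0.347, 0.0497]
tool_rot: [0.591, -0.588, 0.389, -0.392]
wrist_force: [-6.3, -5.8, 27.6]
grip_width: 0.002
```

Emit:
step_arm(deltas=[[[0, -1, 0, 0, 0, 0], [0, -5, 0, 0, 0, 0], [0, -9, -2, 0, 0, 0], [0, -13, -5, 0, 0, 0], [0, -15, -7, 0, 0, 0], [0, -15, -7, 0, 0, 0], [0, -15, -7, 0, 0, 0]]])

```text
time_s: 13.4
tool_pos: [0.435, 0.3197, 0.2009]
tool_rot: [0.592, -0.587, 0.388, -0.393]
wrist_force: [0.9, -1.0, -0.4]
grip_width: 0.001
```

Run:
```python
from h import *
i=grab_frame('wrist')
cv2.imwrite('pics/w10.png',cv2.resize(i[65:205,265:465],None,fx=4,fy=4,interpolation=cv2.INTER_CUBIC))
print([(np.round(r['location'],4),round(r['score'],2)) for r in spot_point('rocker_press','wrist')[:3]])
delta([0.47,0.048,0.20],-10)
```

```text
[(array([0.4995, 0.3449, 0.0479]), 0.64)]
t 13.5 tcp [0.4355 0.319  0.1984] zdir now 22.9 tilt 0.3 F [ 0.5  0.6 -0.4] grip -0.006
delta cm [26.3  -0.14 -7.37] deg [-0.3  32.91  0.05]
```

View pics/w10.png

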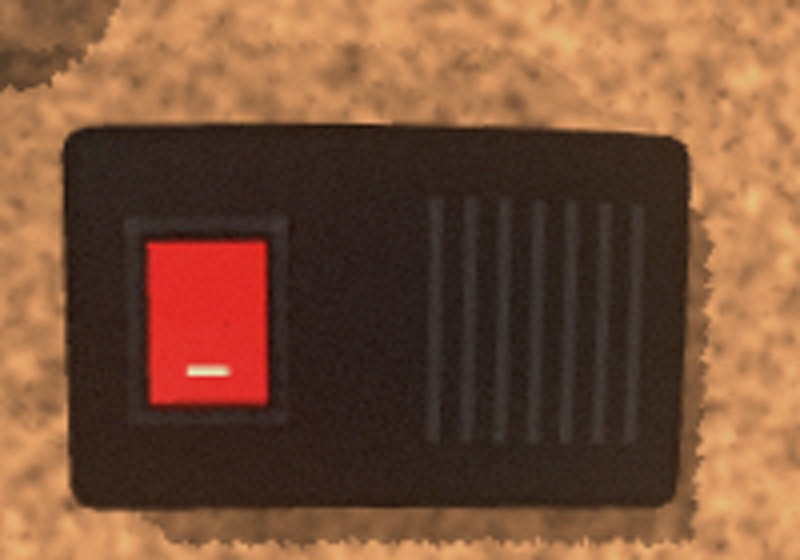

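Run:
```python
from h import *
delta([0.519,0.0398,0.085],-10)
```

```text
t 13.5 tcp [0.4355 0.319  0.1984] zdir now 22.9 tilt 0.3 F [ 0.5  0.6 -0.4] grip -0.006
delta cm [28.94 11.39 -3.23] deg [-0.3  32.91  0.05]
```

Emit:
step_arm(deltas=[[[28.9, 0, -3.2, -0.3, 32.9, 0], [28.9, 0, -3.2, -0.3, 32.9, 0], [28.9, 0, -3.2, -0.3, 32.9, 0], [28.9, 0, -3.2, -0.3, 32.9, 0], [28.9, 0, -3.2, -0.3, 32.9, 0], [28.9, 0, -3.2, -0.3, 32.9, 0], [28.9, 0, -3.2, -0.3, 32.9, 0], [28.9, 3, -3.2, -0.3, 32.9, 0], [28.9, 7, -3.2, -0.3, 32.9, 0], [28.9, 10, -3.2, -0.3, 32.9, 0], [28.9, 11.2, -3.2, -0.3, 32.9, 0], [28.9, 11.2, -3.2, -0.3, 32.9, 0]]])

```text
time_s: 14.5
tool_pos: [0.5159, 0.0393, 0.0816]
tool_rot: [0.451, -0.458, 0.544, -0.54]
wrist_force: [0.0, 0.4, 0.1]
grip_width: 0.002
```

Run:
```python
from h import *
delta([0.519,0.0398,0.059],-10)
i=grab_frame('wrist')
cv2.imwrite('pics/w11.png',cv2.resize(i[150:350,190:450],None,fx=3,fy=3,interpolation=cv2.INTER_CUBIC))
```

```text
t 14.5 tcp [0.5159 0.0393 0.0816] zdir now -10.0 tilt 0.63 F [0.  0.4 0.1] grip 0.002
delta cm [-0.11  2.25  0.32] deg [ 0.59 -0.03  0.22]
```

View pics/w11.png

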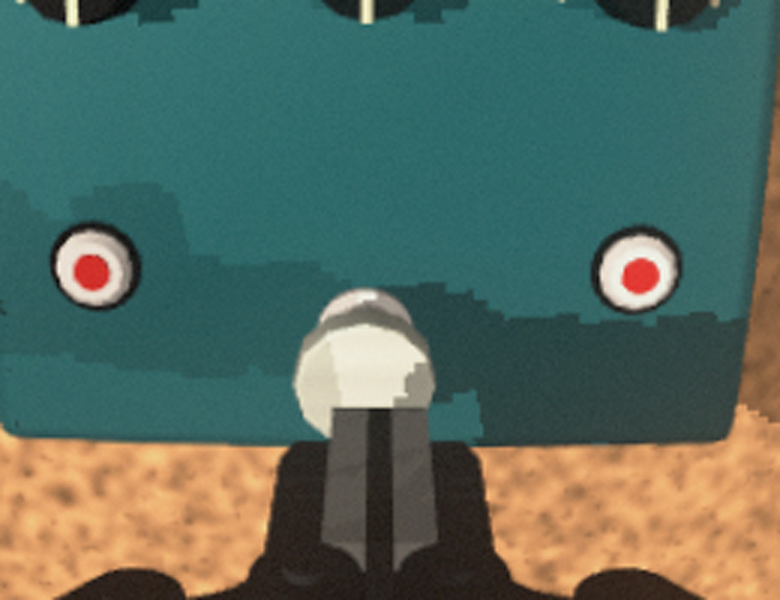

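Emit:
step_arm(deltas=[[[-0.2, 0.5, 0.3, 0.6, 0, 0.2], [-0.2, 1.0, 0.35, 0.6, 0, 0.2], [-0.2, 1.4, 0.35, 0.6, 0, 0.2], [-0.2, 1.8, 0.35, 0.6, 0, 0.2], [-0.2, 2.1, 0.35, 0.6, 0, 0.2], [-0.2, 2.4, 0.35, 0.6, 0, 0.2], [-0.2, 2.6, 0.35, 0.6, 0, 0.2], [-0.2, 2.7, 0.35, 0.6, 0, 0.2], [-0.2, 2.7, 0.35, 0.6, 0, 0.2], [-0.2, 2.7, 0.35, 0.6, 0, 0.2]]])

```text
time_s: 15.38
tool_pos: [0.5216, 0.0412, 0.0595]
tool_rot: [-0.456, 0.453, -0.54, 0.543]
wrist_force: [-6.4, 0.1, 20.0]
grip_width: -0.0
```

Emit:
step_arm(deltas=[[[0, 0.4, 0, 0, 0, 0], [0, 0.5, 0, 0, 0, 0], [0, 0.5, 0, 0, 0, 0], [0, 0.5, 0, 0, 0, 0]]])

```text
time_s: 15.72
tool_pos: [0.5217, 0.0412, 0.0592]
tool_rot: [-0.456, 0.453, -0.54, 0.544]
wrist_force: [-12.8, -0.9, 39.1]
grip_width: -0.002
```

Bottomed dead. Lift off and check everything.

Emit:
step_arm(deltas=[[[0, -1, 0, 0, 0, 0], [0, -4, 0, 0, 0, 0], [0, -8, -2, 0, 0, 0], [0, -12, -5, 0, 0, 0], [0, -14, -6, 0, 0, 0], [0, -14, -6, 0, 0, 0], [0, -14, -6, 0, 0, 0]]])

```text
time_s: 16.3
tool_pos: [0.4624, 0.0522, 0.2008]
tool_rot: [-0.457, 0.452, -0.539, 0.545]
wrist_force: [0.3, 0.8, -0.5]
grip_width: 0.004
```

Run:
```python
from h import *
i=grab_frame('wrist');cv2.imwrite('pics/w12.png',i)
cv2.imwrite('pics/top12.png',grab_frame('top'));j=grab_frame('scene')
cv2.imwrite('pics/s12.png',cv2.resize(j[220:340,130:530],None,fx=2,fy=2,interpolation=cv2.INTER_CUBIC))
for t in ["footswitch_top","bezel_left_top","bezel_right_top"]:
    print(t,[(np.round(r['location'],4),round(r['score'],2)) for r in spot_point(t,'wrist')[:2]])
delta([0.5,0,.2])
```

```text
footswitch_top [(array([0.521 , 0.0416, 0.0605]), 0.61), (array([0.5378, 0.0802, 0.0467]), 0.38)]
bezel_left_top [(array([0.5401, 0.0832, 0.0465]), 0.71)]
bezel_right_top [(array([ 0.5197, -0.0111,  0.0472]), 0.57)]
t 16.6 tcp [0.4615 0.0517 0.1975] zdir now -10.1 tilt 0.23 F [-0.2  0.5  0.3] grip -0.001
delta cm [ 4.42 -0.23  4.69] deg [-0.21 -0.    0.1 ]
```

View pics/w12.png

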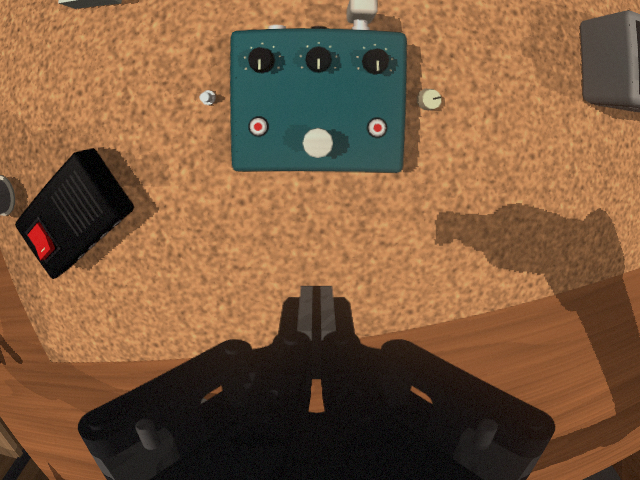

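View pics/s12.png

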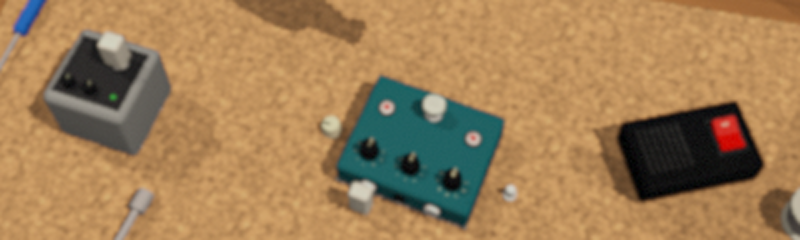

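Run:
```python
from station import *
print(close_job())
```

```text
the job is handed in; nothing more can be done
None
```

I did the steps in the order you asked, and handed the job in at about 16.6 s. No verdict was reported. Each press ran into a hard stop at about the height expected for fully home:

| Step | TCP height at the stop | Force at the stop |
|---|---|---|
| Receiver | 134.6 mm | 43 N |
| Right bezel | 44.4 mm | 50 N |
| Left bezel | 44.4 mm | 47 N |
| Rocker on | 49.7 mm | 28 N |
| Footswitch down, then released | 59.2 mm | 39 N |

- **Height offset:** all five heights are about 2.4 to 2.7 mm above the nominal values. The offset is so even that I take it as the mat's thickness, which I did not measure separately.
- **Force:** three stops passed 40 N, all taken on the closed fingertips. The wrist force stayed well under its 120 N limit in every reading.
- **Last pictures:** both bezels look flush and alike, the receiver is low on the amplifier, and the rocker has tipped over. The footswitch is clear of the tool, and nothing else seems to have moved.
- **Disagreements:** right after pressing, the point finder put the left bezel about 4 mm too high. In the last look it put both bezels 2 to 3 mm high and the footswitch about 3 mm low. That is within its stated error of about 4 mm, so I went by the hard stops.
- **Not confirmed:** the footswitch's return to the top rests on the picture and on its spring. I saw no LED light up, and did not test for it.

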